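# Seat a display panel in the bonding nest and lock its two-stage cam lever

## Robot

A 6-joint arm with a two-finger parallel gripper is mounted at the origin on a cart in front of the work surface, level with it; the furniture and walls round the work are solid. World frame = base frame: x ahead of the robot, y to its left, z up, the work surface at z = 0. Lengths are in m, angles in rad, forces in N, time in s.
With the tool pointing down it reaches from about 0.325 to 0.85 m from the base axis. Payload 4.4 kg.
Tool frame: the origin (TCP) lies between the finger pads; the fingertips stand 19 mm ahead of it and the grasp point (between the pads) is the TCP; x points along the fingers, z is the direction in which the jaws open and shut, and the axes are right-handed (so a half turn about x gives the same grasp; the last joint's range is limited). The gripper opens to 94 mm and grips with 3 to 60 N. Pads are 16 mm wide; open, the fingers measure 119 mm over their backs; the gripper's body (75 mm by 177 mm) begins 78 mm behind the grasp point.
Start: joints at [1.101, 0.207, 1.542, -0, 1.393, -0.15], TCP at [0.18, 0.546, 0.224] pointing down, gripper open.
Joint ranges: [-2.73, 2.73], [-0.86, 2.22], [0.23, 2.46], [-1.11, 4.25], [0.08, 2.63], [-2.82, 2.82]. Speed limits (rad/s): [2.79, 2.79, 3.14, 3.14, 3.14, 3.14].

## Interface

Orientations are given as a unit quaternion [x, y, z, w].
In Python, from station import sense, capture, finish_job gives the robot as it stands.
- The arm moves only by the tool send_rows, never from a script. Its arguments are lists of equal length, an entry for each row: "rotation": the turn, a rotation vector about the world's x, y, z in degrees, a list of three; "xyz": the shift along the world's x, y, z in mm, a list of three; "hand": the closure in counts, from 0 (fully open) to 255 (shut). In form: {"rotation": [[ax, ay, az], ...], "xyz": [[dx, dy, dz], ...], "hand": [hand, ...]}. A call has 1 to 8 rows; each row shifts and turns the commanded pose from where the row before left it; what a row does not reach is not made up. A row lasts 1/12 s, in which the tool goes at most 41.7 mm and 7.16 degrees, less where a joint would pass 70% of its speed; a pose out of reach is approached as far as the arm can. A call is refused whole if a number of a shift passes 41.7 or a number of a turn 7.16, either way. A call with a gripper value outside its range is refused whole. The fingers move at their own pace and stop on an object; "grip_force" is the grip in N (left out, the last holds). Time passes only in rows, so rows that do not move let the fingers close. It gives the time, the measured TCP pose, the force and the opening at its end, in the units of the state.
- sense(): the state, without advancing time (a new reading comes with each control period).
- capture(name): name is "scene" or "side" or "wrist"; returns a dict with "frame" (384x512x3 uint8, red, green, blue), "fx", "fy", "cx", "cy" (pixels), "distortion" ([k1, k2, p1, p2, k3] as OpenCV has them; the pictures are not rectified), "view" (4x4, takes a point from world to camera coordinates). Camera axes: x right, y down, z forward; pixel columns grow to the right and rows downward; lengths in m; the calibration is good to about 2 mm. A picture is of the moment at which its call begins. There is no depth.
- finish_job(): hands the job in, once; it reports no verdict.
The state is a dict: "clock": time; "joint_positions": joint angles; "dq": joint speeds; "tau": joint torques, N m; "position": TCP position; "tcp_rot": TCP orientation; "force": force on the tool from outside, world axes, zero at the start; "torque": the same for the moment, N m; "gripper_width": finger opening in m.
Only numpy, scipy, OpenCV 4.12 (cv2) and the standard library are available. Lean on these libraries where they do the work, as an engineer would, in place of code of your own. Each camera call takes 0.05 s, during which the arm holds its last target. There are 200 camera calls.

## Task

Get the black display panel ready for bonding: with the fingertips push it away from you along the white rails of the aluminium nest until its long edge is flush against the steel fence at the back, while the clamp is still open. Then push the black knob of the cam lever away from you, past the first click, at which the jaw does not clamp yet, right on to its second stop, so that the jaw clamps the panel against the end stop. Only push: the panel must not be lifted off its rails, and leave the tools lying round the nest alone.

Things in the scene. Friction and masses are not known exactly. Their poses are not given: they have to be found in the camera images.
- nest: flat aluminium nest, screwed to the bench. Plate 12 mm thick, x -75..75, y -115..115 mm from its origin, which lies at bench height; +x points away from the robot at yaw 0, +y left, z up. Two white rails along x, 10 mm wide, centres y -76 and -12, x -67..50, tops at z = 18 mm; between them 54 mm of bare plate (z = 12)
- fence_mid (a point): middle of the steel back fence's face at the rails' height (nest x = 55, y = -44, z = 18 mm); the face looks to the nest's -x, is 94 mm long and 32 mm high over the bench
- stop_mid (a point): middle of the steel end stop's face at the right (nest x = 15.5, y = -95, z = 18 mm); the face looks to +y, is 34 mm wide and 32 mm high over the bench. Opposite, on the left, a jaw 44 mm wide and 27 mm high carries a sprung rubber pad; the cam drives the pad's face along -y from y = 16 mm (open)
- panel: the black glass display panel lying flat on the two rails: 80 (its x) x 102 (its y) x 8 mm, 0.09 kg. Origin: centre of its underside. Seated, that lies at x = 15, y = -44, z = 18 mm in the nest's frame, axes along the nest's; at the start it lies 12 to 30 mm nearer the robot, 2 to 6 mm too far left and up to 0.06 rad askew
- clamp_lever (a joint): cam lever left on the nest, turning level, clockwise from above. 0 = open, knob nearest the robot; 0.6 = first click: the jaw's pad stands 3 mm off a seated panel, no clamping; 1.2 rad = second stop, locked, clamps with some 5 N. The knob needs up to 7 N to leave either rest. A sprung detent drives it to 0 from below 0.2, to 0.6 from 0.28 to 0.92, to 1.2 from above 1.02
- lever_knob (a point): middle of the lever's black knob, upright, 23 mm in diameter, standing free above the lever's arm (31 to 65 mm over the bench); this point lies 48 mm over the bench and 75 mm from the pivot. At joint value q it lies in the nest's frame at x = 15.5 + 75 sin(q - 0.6), y = 61.5 + 75 cos(q - 0.6) mm
- lever_pivot (a point): the lever's axis, at the plate's top (nest x = 15.5, y = 61.5, z = 12 mm)
- gauge_block: bystander: loose aluminium block 36 x 80 x 32 mm with two pins, right of the nest; origin: centre of its underside, long side along its y
- screwdriver: bystander: loose blue screwdriver, 145 mm long, 25 mm thick, lying along its x, left of the lever; origin: under its middle
- syringe: bystander: loose amber dosing syringe, 149 x 33 x 20 mm, lying along its x, left of the screwdriver; origin: under its middle

How it is judged:
By the outcome, as a careful person would: the job done as asked, in the order asked, and still so for the second after the job is handed in, with the robot touching nothing.
It also fails if it takes over 45 s, if anything falls off the work surface, if the arm or the gripper's body presses on something with over 40 N, if the wrist force passes 120 N, or if a joint passes its speed limit or range.

## Working session

There is one attempt and no reset: what is moved stays moved. The work goes in short steps, Python scripts to look and compute and a tool call to move; the robot and the scene stay as the last step left them, time stands still between calls to the robot, and variables do not carry over. Pictures are saved under pics/ and viewed, about 8 in all and at most 12, crops included, and the job is handed in when it is done.

Besides the shell and the picture viewer there is one more tool, called after "Emit:" as name(argument=value, ...) on one line, values as JSON. send_rows: Moves the arm, as the interface text tells. Its arguments: {"type":"object","properties":{"rotation":{"type":"array","items":{"type":"array","items":{"type":"number"}}},"xyz":{"type":"array","items":{"type":"array","items":{"type":"number"}}},"hand":{"type":"array","items":{"type":"number"}},"grip_force":{"type":"number"}},"required":["rotation","xyz","hand"]}

```bash
mkdir -p pics; cat > h.py <<'E'
import numpy as np, cv2
from station import sense, capture, finish_job
def K(c): return np.array([[c['fx'],0,c['cx']],[0,c['fy'],c['cy']],[0,0,1]]),np.array(c['distortion'],float)
def ray(c,px):
    k,d=K(c); p=cv2.undistortPoints(np.array(px,float).reshape(-1,1,2),k,d).reshape(-1,2)
    V=np.array(c['view']); R,t=V[:3,:3],V[:3,3]
    return -R.T@t, np.c_[p,np.ones(len(p))]@R
def onplane(c,px,z):
    o,r=ray(c,px); return o+r*((z-o[2])/r[:,2])[:,None]
def proj(c,P):
    k,d=K(c); V=np.array(c['view']); return cv2.projectPoints(np.array(P,float).reshape(-1,1,3),cv2.Rodrigues(V[:3,:3])[0],V[:3,3],k,d)[0].reshape(-1,2)
def save(c,n): cv2.imwrite('pics/'+n,c['frame'][:,:,::-1])
E
python3 - <<'E'
from h import *
import pickle
s=sense();print(s)
cs={n:capture(n) for n in('scene','side','wrist')}
pickle.dump(cs,open('c0.pkl','wb'))
for n in cs: print(n,-np.array(cs[n]['view'])[:3,:3].T@np.array(cs[n]['view'])[:3,3])
cv2.imwrite('pics/scene0.png',cv2.resize(cs['scene']['frame'][:,:,::-1],(800,600)))
a=np.hstack([cs[n]['frame'][:,:,::-1] for n in('side','wrist')]);cv2.imwrite('pics/sw0.png',cv2.resize(a,(800,300)))
E
```

```text
{'clock': 0.0, 'joint_positions': array([ 1.10148179e+00,  2.07411985e-01,  1.54293531e+00,  5.12585730e-07,
        1.39351105e+00, -1.50509778e-01]), 'dq': array([-6.94759976e-04, -1.67509879e-04,  7.05940677e-05, -1.04997331e-03,
        3.06743638e-04,  6.99785683e-04]), 'tau': array([ 6.18535014e-04, -3.70892715e+01, -2.81411844e+01,  6.99111354e-02,
        3.62522935e-02, -1.67376579e-04]), 'position': array([0.17988964, 0.5453316 , 0.22330417]), 'tcp_rot': array([-0.41466331,  0.57373717,  0.41393024,  0.57231264]), 'force': array([-0.31046118, -0.09351026, -1.47083114]), 'torque': array([-3.54464457e-02, -6.61568602e-03, -9.24073630e-05]), 'gripper_width': 0.0938221940079443}
scene [ 0.08080968 -0.44416611  0.6971024 ]
side [ 0.42870144 -0.64037138  0.48824121]
wrist [0.10822799 0.56946985 0.38372174]
```

View pics/scene0.png

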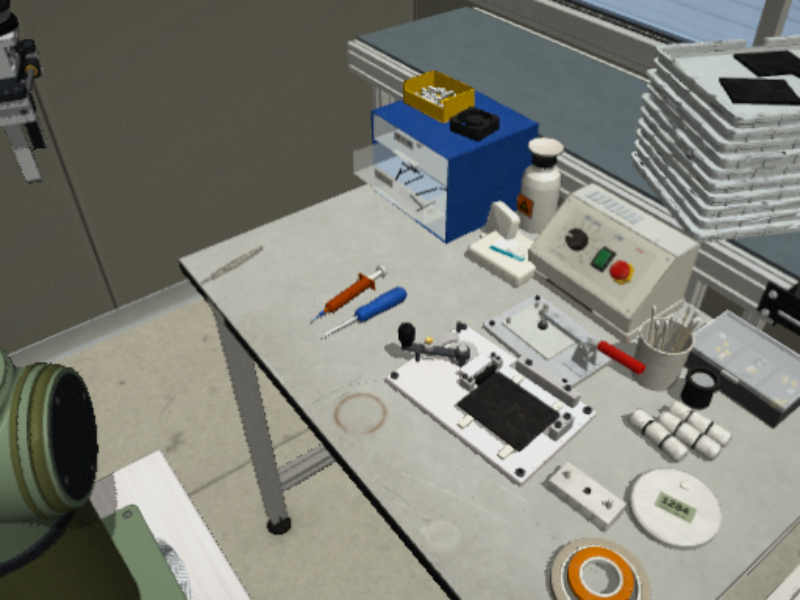

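View pics/sw0.png

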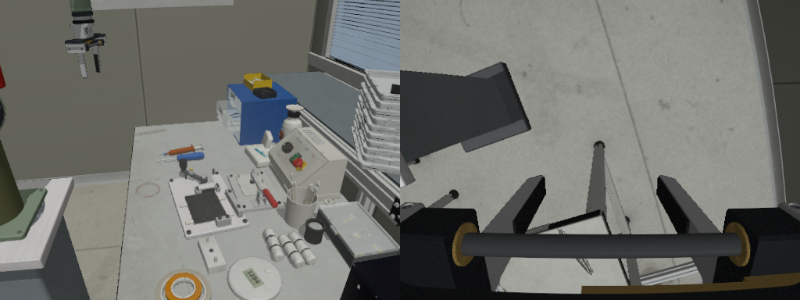

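The scene view shows the nest at about (490,400), with the panel at (508,410), the knob at (406,335) near the robot side, and the screwdriver and syringe to the left. The side view shows the nest at (205,205). Next I'll measure from enlarged crops.

```bash
python3 - <<'E'
from h import *
import pickle
cs=pickle.load(open('c0.pkl','rb'))
a=cs['scene']['frame'][195:315,240:390,::-1]; b=cs['side']['frame'][195:310,205:365,::-1]
a=cv2.resize(a,None,fx=5,fy=5,interpolation=2)[:600]
b=cv2.resize(b,None,fx=5,fy=5,interpolation=2)
cv2.imwrite('pics/a.png',a);cv2.imwrite('pics/b.png',b)
c=cs['scene']
px=np.array([[388,377],[520,480],[594,410]])/1.5625
print(onplane(c,px,.012)); print(onplane(c,np.array([[458,408],[497,370],[560,410],[517,449]])/1.5625,.026)); print(onplane(c,np.array([[406,335]])/1.5625,.05))
E
```

```text
[[ 0.43317566  0.07696779  0.012     ]
 [ 0.46000285 -0.14395566  0.012     ]
 [ 0.60521615 -0.12510205  0.012     ]]
[[ 0.4642284  -0.02763123  0.026     ]
 [ 0.54521341 -0.00943704  0.026     ]
 [ 0.56138544 -0.1061351   0.026     ]
 [ 0.47904198 -0.1168559   0.026     ]]
[[0.47600212 0.09424984 0.05      ]]
```

View pics/a.png

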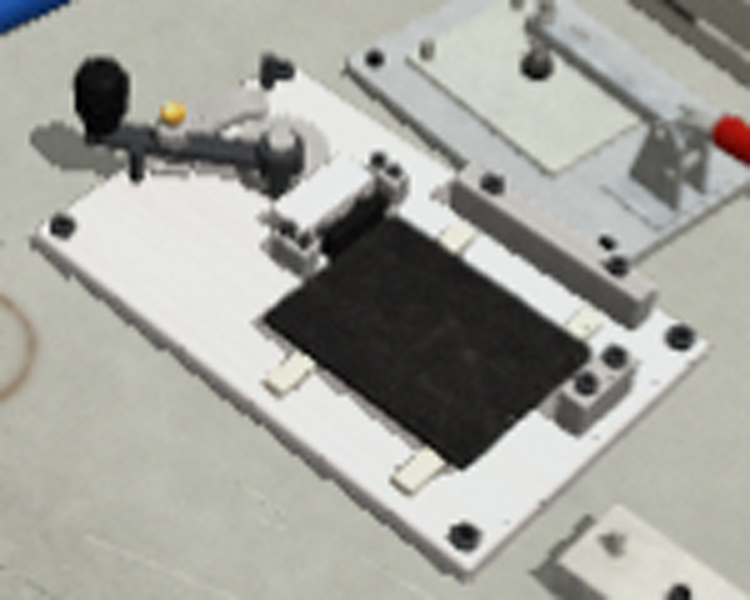

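View pics/b.png

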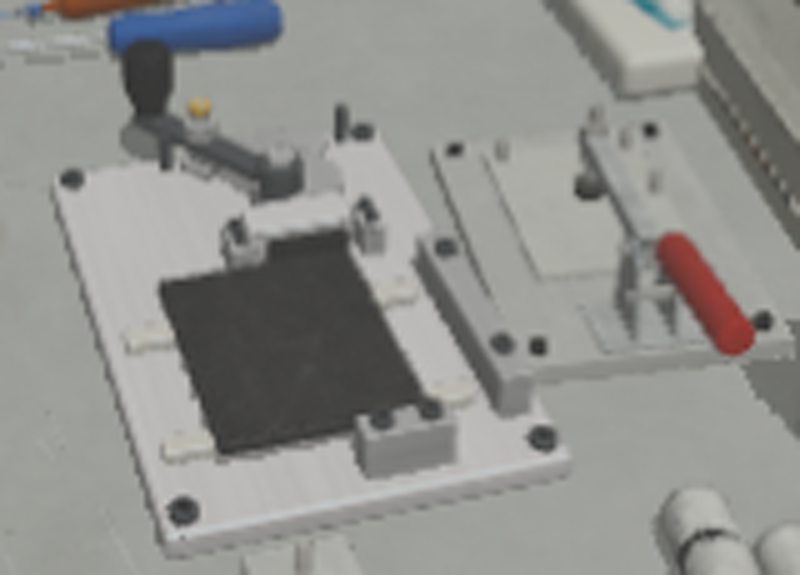

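```bash
cat > fit.py <<'E'
from h import *
import pickle
from scipy.optimize import least_squares
cs=pickle.load(open('c0.pkl','rb'))
A=lambda l:(np.array(l,float)+.5)/5-.5+[240,195]
B=lambda l:(np.array(l,float)+.5)/5-.5+[205,195]
def fit(mods,obs,x0):
    def T(p,m):
        c,s=np.cos(p[2]),np.sin(p[2]); m=np.array(m,float)
        return np.c_[p[0]+c*m[:,0]-s*m[:,1],p[1]+s*m[:,0]+c*m[:,1],m[:,2]]
    f=lambda p:np.concatenate([(proj(cs[n],T(p,m))-o).ravel() for (n,o),m in zip(obs,mods)])
    r=least_squares(f,x0,loss='soft_l1'); return r.x,r.fun.reshape(-1,2)
E
python3 - <<'E'
from fit import *
m=np.array([[-75,115,12],[-75,-115,12],[75,-115,12],[-67,-12,18],[-67,-76,18]])/1e3
a=A([[38,235],[468,570],[706,347],[277,388],[403,482]]);b=B([[55,185],[168,545],[568,458],[127,340],[165,448]])
x,r=fit([m,m],[('scene',a),('side',b)],[.52,-.03,.12]);print('nest',x);print(r.round(1))
xa,_=fit([m],[('scene',a)],x);xb,_=fit([m],[('side',b)],x);print(xa,xb)
m=np.array([[-40,51,26],[-40,-51,26],[40,-51,26],[40,51,26]])/1e3
x2,r=fit([m,m],[('scene',A([[262,318],[463,466],[592,350],[392,218]])),('side',B([[162,285],[220,450],[425,400],[350,245]]))],[.51,-.06,.12]);print('panel',x2);print(r.round(1))
def N(p):
    c,s=np.cos(x[2]),np.sin(x[2]);d=np.array(p[:2])-x[:2];return np.array([c*d[0]+s*d[1],-s*d[0]+c*d[1]])*1e3
def W(p):
    c,s=np.cos(x[2]),np.sin(x[2]);return np.array([x[0]*1e3+c*p[0]-s*p[1],x[1]*1e3+s*p[0]+c*p[1]])
print('panel in nest',N(x2),x2[2]-x[2])
o1,r1=ray(cs['scene'],A([[101,97]]));o2,r2=ray(cs['side'],B([[148,80]]))
t=np.linalg.lstsq(np.c_[r1[0],-r2[0]],o2-o1,rcond=None)[0];P=o1+r1[0]*t[0];print('knob',P,o2+r2[0]*t[1],N(P))
for q in(0,.6,1.2,1.25):print(q,W([15.5+75*np.sin(q-.6),61.5+75*np.cos(q-.6)]))
E
```

```text
nest [ 0.51931323 -0.02536451  0.117706  ]
[[-0.5 -0.8]
 [ 0.6  0.7]
 [ 2.3 -0.3]
 [-0.2 -0.2]
 [ 0.2  0.9]
 [-0.7 -1.6]
 [-0.6 -0.9]
 [ 1.9 -0.2]
 [-0.1 -0.2]
 [-0.5 -0. ]]
[ 0.51896157 -0.02457994  0.11964313] [ 0.51957764 -0.02650675  0.11829383]
panel [ 0.51298841 -0.06502163  0.12704249]
[[-0.5 -0.3]
 [ 0.4  0.7]
 [ 1.2 -0.2]
 [ 0.4 -1.6]
 [-2.  -1.2]
 [-0.7 -0.5]
 [ 1.7  0.9]
 [-0.7 -0.2]]
panel in nest [-10.93816738 -38.63996766] 0.009336488380655608
knob [0.4777097  0.09669684 0.04825831] [0.47694103 0.09623577 0.04740377] [-26.98145944 126.10245315]
0 [478.15939117  94.02891145]
0.6 [518.67618395 112.01123152]
1.2 [562.26971771 103.97517863]
1.25 [565.54710999 102.1535666 ]
```

The fit puts the nest at (519, -25) mm with yaw 6.7°. The panel sits about 26 mm short of the fence, 5 mm left and nearly straight. Now approaching.

Emit:
send_rows(rotation=[[0,0,1.5],[0,0,1.5],[0,0,1.5],[0,0,1.5],[0,0,1.5],[0,0,1.5],[0,0,1.5],[0,0,1.5]], xyz=[[16,-36,0],[16,-36,0],[16,-36,0],[16,-36,0],[16,-36,0],[16,-36,0],[16,-36,0],[16,-36,0]], hand=[195,195,195,195,195,195,195,195], grip_force=20)

```text
clock: 0.82
position: [0.3083, 0.2563, 0.2243]
tcp_rot: [-0.472, 0.526, 0.472, 0.526]
force: [0.5, 0.1, 0.5]
gripper_width: 0.0444
```

Emit:
send_rows(rotation=[[0,0,1.5],[0,0,1.5],[0,0,1.5],[0,0,1.5],[0,0,1.5],[0,0,1.5],[0,0,1.5],[0,0,1.5]], xyz=[[16,-36,0],[16,-36,0],[16,-36,0],[16,-36,0],[16,-36,0],[16,-36,0],[16,-36,0],[16,-36,0]], hand=[195,195,195,195,195,195,195,195])

```text
clock: 1.48
position: [0.4364, -0.032, 0.2244]
tcp_rot: [0.525, -0.474, -0.525, -0.474]
force: [0.8, 0.9, 0.2]
gripper_width: 0.0223
```

Emit:
send_rows(rotation=[[0,0,0.9],[0,0,0],[0,0,0]], xyz=[[8,-23,-30],[8,-22,-30],[0,0,0]], hand=[195,195,195])

```text
clock: 1.73
position: [0.4493, -0.0772, 0.1589]
tcp_rot: [-0.524, 0.473, 0.53, 0.47]
force: [-1.1, 0.9, 0.0]
gripper_width: 0.0219
```

```bash
python3 - <<'E'
from h import *
import pickle
c=capture('wrist');pickle.dump(c,open('c1.pkl','wb'));print(sense()['position'])
cv2.imwrite('pics/w1.png',cv2.resize(c['frame'][:,:,::-1],(800,600)))
E
```

```text
[ 0.44970792 -0.07553967  0.16102998]
```

View pics/w1.png

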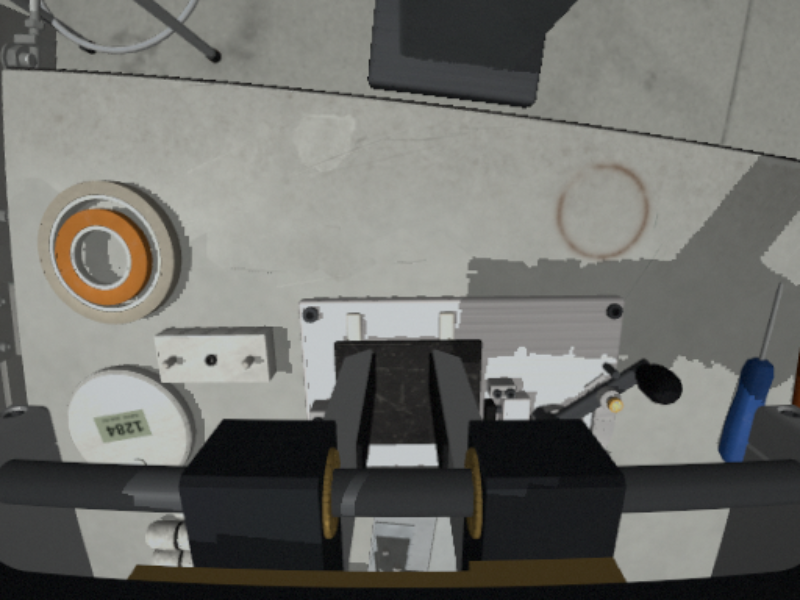

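The wrist view is clear. The nest's near edge runs from (303,299) to (622,297), the panel's near edge from (336,341) to (481,341), and the rail ends are at (354,314) and (446,312). I'll use these to refine.

```bash
python3 - <<'E'
from h import *
import pickle
c=pickle.load(open('c1.pkl','rb'));s=800/512
f=lambda l,z:onplane(c,(np.array(l,float)+.5)/s-.5,z)
a=f([[303,299],[622,297]],.012);b=f([[336,341],[481,341]],.026);r=f([[354,314],[446,312]],.018)
print(a,b,r,sep='\n')
d=a[1]-a[0];d/=np.linalg.norm(d);yaw=np.arctan2(-d[0],d[1]);e=b[1]-b[0];print('yaw',yaw,'panel',np.arctan2(-e[0],e[1]))
ux=np.array([np.cos(yaw),np.sin(yaw),0]);uy=np.array([-ux[1],ux[0],0])
O=a.mean(0)+.075*ux;print('nest',O, 'rail-based y',(r.mean(0)-O)@uy)
print('edge in nest x',(b-O)@ux,'y',(b-O)@uy)
E
```

```text
[[ 0.4567144  -0.14485515  0.012     ]
 [ 0.43065262  0.07578434  0.012     ]]
[[ 0.47964778 -0.11834303  0.026     ]
 [ 0.46888806 -0.02122665  0.026     ]]
[[ 0.46179118 -0.10846458  0.018     ]
 [ 0.4534797  -0.04643081  0.018     ]]
yaw 0.11757451753716519 panel 0.11034194364091862
nest [ 0.51816571 -0.02573762  0.012     ] rail-based y -0.04425264305876851
edge in nest x [-0.04911498 -0.04840829] y [-0.08744778  0.01026028]
```

Emit:
send_rows(rotation=[[0,0,0],[0,0,0],[0,0,0],[0,0,0],[0,0,0],[0,0,0]], xyz=[[0,-2,-30],[0,0,-30],[0,0,-30],[0,0,-22],[0,0,-8],[0,0,0]], hand=[208,208,208,208,208,208])

```text
clock: 2.28
position: [0.4509, -0.0755, 0.0436]
tcp_rot: [-0.527, 0.47, 0.53, 0.47]
force: [-0.3, -0.1, 0.8]
gripper_width: 0.0174
```

Emit:
send_rows(rotation=[[0,0,0],[0,0,0],[0,0,0]], xyz=[[0,-2,-4],[0,0,-4],[0,0,0]], hand=[208,208,208])

```text
clock: 2.53
position: [0.4533, -0.0792, 0.0375]
tcp_rot: [0.529, -0.47, -0.527, -0.471]
force: [-0.8, 0.2, -0.3]
gripper_width: 0.0175
```

Emit:
send_rows(rotation=[[0,0,0],[0,0,0],[0,0,0],[0,0,0],[0,0,0],[0,0,0],[0,0,0],[0,0,0]], xyz=[[0,0,-2],[4,0.5,0],[4,0.5,0],[4,0.5,0],[3,0.35,0],[3,0.35,0],[3,0.35,0],[3,0.35,0]], hand=[208,208,208,208,208,208,208,208])

```text
clock: 3.2
position: [0.4763, -0.076, 0.0344]
tcp_rot: [-0.528, 0.47, 0.528, 0.47]
force: [0.1, -0.2, 0.4]
gripper_width: 0.0169
```

Emit:
send_rows(rotation=[[0,0,0],[0,0,0],[0,0,0],[0,0,0]], xyz=[[3,0.35,0],[3,0.35,0],[3,0.35,0],[0,0,0]], hand=[208,208,208,208])

```text
clock: 3.53
position: [0.4862, -0.0751, 0.0346]
tcp_rot: [0.528, -0.47, -0.528, -0.47]
force: [0.6, 0.7, -0.4]
gripper_width: 0.0173
```

Emit:
send_rows(rotation=[[0,0,0],[0,0,0],[0,0,0]], xyz=[[1.5,0.2,0],[1.5,0.2,0],[0,0,0]], hand=[208,208,208])

```text
clock: 3.78
position: [0.4884, -0.0746, 0.0344]
tcp_rot: [0.528, -0.47, -0.528, -0.47]
force: [-0.3, 0.6, -0.7]
gripper_width: 0.0174
```

Emit:
send_rows(rotation=[[0,0,0],[0,0,0],[0,0,0]], xyz=[[1,0.1,0],[1,0.1,0],[0,0,0]], hand=[208,208,208])

```text
clock: 4.03
position: [0.4904, -0.0744, 0.0344]
tcp_rot: [0.528, -0.47, -0.528, -0.47]
force: [-0.3, -0.2, 0.2]
gripper_width: 0.0171
```

Emit:
send_rows(rotation=[[0,0,0],[0,0,0],[0,0,0]], xyz=[[1,0.1,0],[1,0.1,0],[0,0,0]], hand=[208,208,208])

```text
clock: 4.28
position: [0.491, -0.0743, 0.0343]
tcp_rot: [-0.527, 0.471, 0.529, 0.469]
force: [-5.3, -1.2, 4.3]
gripper_width: 0.0176
```

```bash
python3 - <<'E'
from h import *
import pickle
cs={n:capture(n) for n in('scene','side')};pickle.dump(cs,open('c2.pkl','wb'));s=sense();print(s['position'],s['force'])
a=cs['scene']['frame'][215:315,265:390,::-1]; b=cs['side']['frame'][215:315,215:340,::-1]
cv2.imwrite('pics/p2.png',cv2.resize(np.vstack([a,b])[:,:],None,fx=3,fy=3,interpolation=2) )
E
```

```text
[ 0.49102113 -0.07431285  0.03433397] [-5.31790214 -0.63313318  4.69163034]
```

View pics/p2.png

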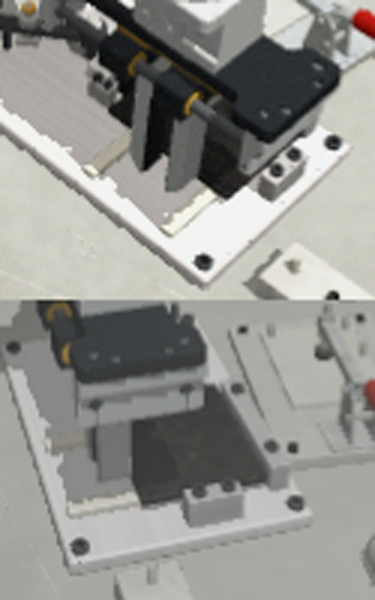

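The fence contact came at the predicted spot with about 5 N, and the side view shows the panel up against the fence. I'll add a slight squaring push, then back off.

Emit:
send_rows(rotation=[[0,0,0],[0,0,0]], xyz=[[0.7,0.1,0],[0,0,0]], hand=[208,208])

```text
clock: 4.55
position: [0.4911, -0.0743, 0.0343]
tcp_rot: [-0.527, 0.471, 0.529, 0.469]
force: [-6.3, -1.1, 4.7]
gripper_width: 0.0171
```

Emit:
send_rows(rotation=[[0,0,0],[0,0,0],[0,0,0],[0,0,0],[0,0,0],[0,0,0],[0,0,0],[0,0,0]], xyz=[[-1,-0.1,0],[-4,-0.5,0],[-12,-1.5,0],[-20,0,10],[-20,0,30],[-10,0,36],[0,0,36],[0,0,0]], hand=[208,208,208,208,255,255,255,255])

```text
clock: 5.22
position: [0.4312, -0.0781, 0.1536]
tcp_rot: [0.533, -0.468, -0.523, -0.473]
force: [1.5, -0.4, 0.3]
gripper_width: 0.0005
```

```bash
python3 - <<'E'
from h import *
import pickle
cs={n:capture(n) for n in('scene','side','wrist')};pickle.dump(cs,open('c3.pkl','wb'));s=sense();print(s['position'],s['force'])
b=cs['side']['frame'][195:310,205:335,::-1];a=cs['wrist']['frame'][:,:,::-1]
cv2.imwrite('pics/p3.png',np.hstack([a[100:,120:450],cv2.resize(b,(321,284),interpolation=2)]))
E
```

```text
[ 0.42655463 -0.07626505  0.1468058 ] [-0.39019543  0.87231332  0.29538363]
```

View pics/p3.png

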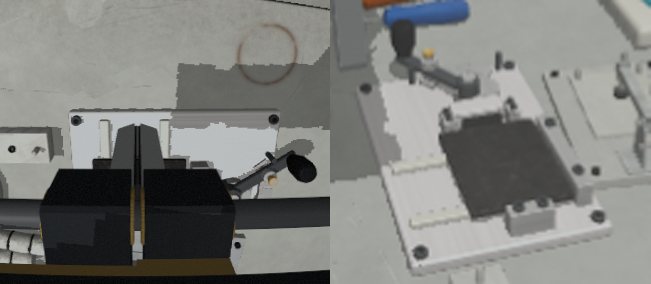

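The wrist and side views show the panel flush and square against the fence, with the knob still at the open position. Now to the knob.

Emit:
send_rows(rotation=[[0,0,0],[0,0,0],[0,0,0],[0,0,0],[0,0,0],[0,0,0]], xyz=[[1,33,0],[1,33,0],[1,33,0],[1,33,0],[0,34,0],[0,0,0]], hand=[255,255,255,255,255,255])

```text
clock: 5.87
position: [0.4281, 0.0946, 0.1443]
tcp_rot: [-0.528, 0.469, 0.531, 0.469]
force: [0.1, -0.3, -0.9]
gripper_width: 0.0003
```

Emit:
send_rows(rotation=[[0,0,0],[0,0,0],[0,0,0],[0,0,0],[0,0,0]], xyz=[[0,0,-30],[0,0,-30],[0,0,-22],[0,0,-8],[0,0,0]], hand=[255,255,255,255,255])

```text
clock: 6.28
position: [0.4266, 0.0893, 0.0531]
tcp_rot: [-0.526, 0.472, 0.53, 0.468]
force: [-0.5, -0.3, -0.1]
gripper_width: 0.0006
```

Emit:
send_rows(rotation=[[0,0,0],[0,0,0],[0,0,0],[0,0,0],[0,0,0],[0,0,0]], xyz=[[0,1,4],[10,0.5,0],[10,0.5,0],[5,0.5,0],[3,0,0],[0,0,0]], hand=[255,255,255,255,255,255])

```text
clock: 6.78
position: [0.4581, 0.0923, 0.0609]
tcp_rot: [-0.528, 0.471, 0.528, 0.47]
force: [-3.9, 0.2, 2.7]
gripper_width: 0.0005
```

Emit:
send_rows(rotation=[[0,0,0],[0,0,0],[0,0,0],[0,0,0],[0,0,0],[0,0,0]], xyz=[[4,2.5,0],[4,2.5,0],[4,2.5,0],[4,2.5,0],[4,2,0],[0,0,0]], hand=[255,255,255,255,255,255])

```text
clock: 7.28
position: [0.4798, 0.1045, 0.0609]
tcp_rot: [0.529, -0.469, -0.527, -0.471]
force: [0.4, -0.1, -0.6]
gripper_width: 0.0008
```

Emit:
send_rows(rotation=[[0,0,0],[0,0,0],[0,0,0],[0,0,0],[0,0,0]], xyz=[[5,1.5,0],[5,1.5,0],[4,1,0],[4,1,0],[0,0,0]], hand=[255,255,255,255,255])

```text
clock: 7.7
position: [0.4972, 0.1093, 0.0607]
tcp_rot: [0.528, -0.47, -0.528, -0.471]
force: [0.3, -0.4, 0.4]
gripper_width: 0.0005
```

Emit:
send_rows(rotation=[[0,0,0],[0,0,0],[0,0,0],[0,0,0],[0,0,0]], xyz=[[5,0,0],[5,0,0],[5,0,0],[5,-0.4,0],[0,0,0]], hand=[255,255,255,255,255])

```text
clock: 8.12
position: [0.5154, 0.1092, 0.0598]
tcp_rot: [-0.527, 0.471, 0.529, 0.47]
force: [-1.0, 0.8, -0.2]
gripper_width: 0.0005
```

Emit:
send_rows(rotation=[[0,0,0],[0,0,0],[0,0,0],[0,0,0],[0,0,0]], xyz=[[5,-1.5,0],[5,-1.5,0],[4,-1.5,0],[4,-1.5,0],[0,0,0]], hand=[255,255,255,255,255])

```text
clock: 8.53
position: [0.5364, 0.1021, 0.0612]
tcp_rot: [0.529, -0.47, -0.527, -0.471]
force: [0.1, 0.6, -0.1]
gripper_width: 0.0003
```

Emit:
send_rows(rotation=[[0,0,0],[0,0,0],[0,0,0],[0,0,0]], xyz=[[2,-0.5,0],[2,-0.5,0],[2,-0.3,0],[0,0,0]], hand=[255,255,255,255])

```text
clock: 8.87
position: [0.5406, 0.1014, 0.0607]
tcp_rot: [0.528, -0.47, -0.528, -0.47]
force: [0.6, 0.3, -0.1]
gripper_width: 0.0005
```

Emit:
send_rows(rotation=[[0,0,0],[0,0,0],[0,0,0]], xyz=[[1.5,-0.5,0],[1,-0.5,0],[0,0,0]], hand=[255,255,255])

```text
clock: 9.12
position: [0.5413, 0.101, 0.0602]
tcp_rot: [-0.527, 0.471, 0.529, 0.47]
force: [-3.9, 0.8, 3.1]
gripper_width: 0.0001
```

```bash
python3 - <<'E'
from h import *
import pickle
cs={n:capture(n) for n in('scene','side')};s=sense();print(s['position'],s['force'])
a=cs['scene']['frame'][195:315,240:390,::-1]; b=cs['side']['frame'][195:315,205:355,::-1]
cv2.imwrite('pics/p4.png',cv2.resize(np.hstack([a,b]),(800,320),interpolation=2))
E
```

```text
[0.54132452 0.10100168 0.06019599] [-4.28338053  1.83106244  1.81540067]
```

View pics/p4.png

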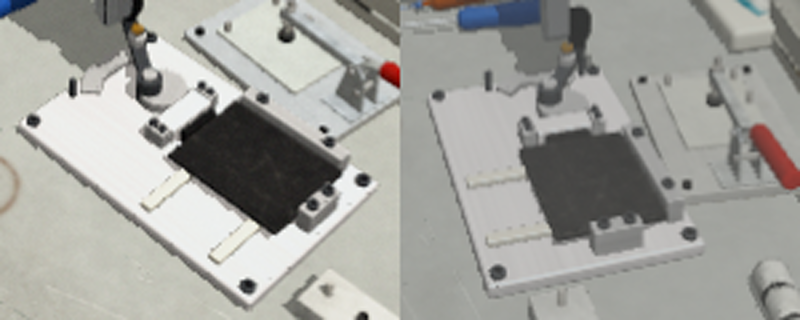

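The lever is at its far stop with the fingers pressing 4 N on the knob. The panel touches the fence and the end stop. I'll press a bit more, retreat and check.

Emit:
send_rows(rotation=[[0,0,0],[0,0,0],[0,0,0]], xyz=[[1,-0.5,0],[1,-0.5,0],[0,0,0]], hand=[255,255,255])

```text
clock: 9.47
position: [0.5415, 0.1007, 0.0599]
tcp_rot: [-0.526, 0.471, 0.53, 0.469]
force: [-7.5, 4.7, 5.9]
gripper_width: 0.0006
```

Emit:
send_rows(rotation=[[0,0,0],[0,0,0],[0,0,0],[0,0,0],[0,0,0],[0,0,0],[0,0,0],[0,0,0]], xyz=[[-5,0,0],[-15,0,0],[-30,0,10],[-35,0,20],[-30,0,35],[-20,0,35],[0,0,35],[0,0,0]], hand=[255,255,255,255,255,255,255,255])

```text
clock: 10.13
position: [0.4172, 0.0995, 0.1995]
tcp_rot: [0.533, -0.466, -0.523, -0.474]
force: [2.1, -0.0, 0.6]
gripper_width: 0.0004
```

```bash
python3 - <<'E'
from h import *
import pickle
cs={n:capture(n) for n in('scene','side')};pickle.dump(cs,open('c5.pkl','wb'));s=sense();print(s['position'],s['force'])
a=cs['scene']['frame'][180:320,230:390,::-1]; b=cs['side']['frame'][180:320,195:355,::-1]
cv2.imwrite('pics/p5.png',cv2.resize(np.hstack([a,b]),(800,350),interpolation=2))
E
```

```text
[0.41455055 0.09929656 0.19434292] [-0.13154141 -0.47247889 -0.67299832]
```

View pics/p5.png

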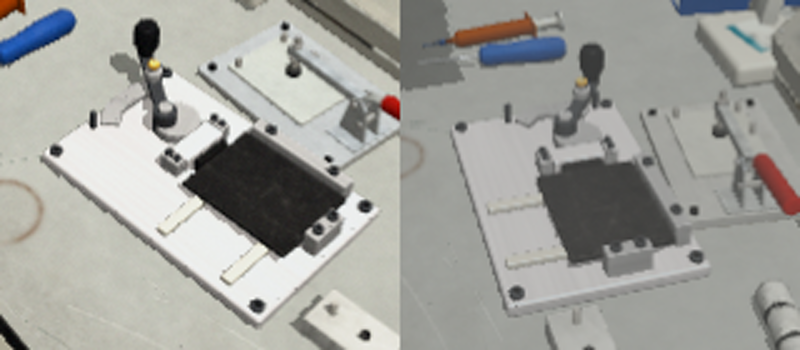

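```bash
python3 - <<'E'
from h import *
import pickle
cs=pickle.load(open('c5.pkl','rb'))
A=lambda l:(np.array(l,float)+.5)/2.5-.5+[230,180]
B=lambda l:(np.array(l,float)+.5)/2.5-.5+[195-160,180]
y=.1177;O=np.array([.5185,-.0255]);R=np.array([[np.cos(y),np.sin(y)],[-np.sin(y),np.cos(y)]])
def tri(a,b):
    o1,r1=ray(cs['scene'],A([a]));o2,r2=ray(cs['side'],B([b]))
    t=np.linalg.lstsq(np.c_[r1[0],-r2[0]],o2-o1,rcond=None)[0];P=(o1+r1[0]*t[0]+o2+r2[0]*t[1])/2;return (R@(P[:2]-O)*1e3).round(1),P[2].round(3)
k=tri([147,39],[591,61]);print('knob',k,'q',.6+np.arctan2(k[0][0]-15.5,k[0][1]-61.5))
print('NL',tri([183,183],[538,182]),'NR',tri([283,255],[572,263]),'expect (-25,7),(-25,-95), z .026')
E
```

```text
knob (array([ 56.5, 123.4]), np.float64(0.051)) q 1.1850141925707083
NL (array([-20.9,   9. ]), np.float64(0.018)) NR (array([-21.3, -91.6]), np.float64(0.02)) expect (-25,7),(-25,-95), z .026
```

The lever reads 1.19 rad, which is locked. One wrist look from above will check the panel more precisely.

Emit:
send_rows(rotation=[[0,0,0],[0,0,0],[0,0,0],[0,0,0],[0,0,0],[0,0,0],[0,0,0]], xyz=[[10,-30,10],[10,-30,10],[10,-30,0],[10,-30,0],[10,-30,0],[0,0,0],[0,0,0]], hand=[255,255,255,255,255,255,255])

```text
clock: 10.82
position: [0.462, -0.0517, 0.2102]
tcp_rot: [-0.526, 0.472, 0.528, 0.471]
force: [-0.0, 0.8, 0.4]
gripper_width: 0.0003
```

```bash
python3 - <<'E'
from h import *
import pickle
c=capture('wrist');pickle.dump(c,open('c6.pkl','wb'));print(sense()['position'])
cv2.imwrite('pics/w6.png',cv2.resize(c['frame'][160:310,150:400,::-1],None,fx=3.2,fy=3.2,interpolation=2))
E
```

```text
[ 0.46161025 -0.05059376  0.21029693]
```

View pics/w6.png

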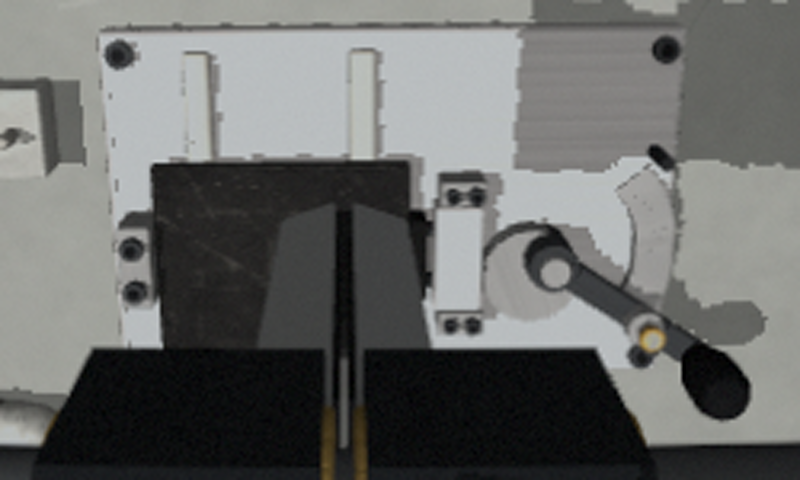

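The wrist view shows the panel's right edge (152–160, 165–350) against the stop and the pad (415–430, 210–285) on its left edge, with the near edge parallel to the nest. Last numeric check before handing in.

```bash
python3 - <<'E'
from h import *
import pickle
c=pickle.load(open('c6.pkl','rb'))
f=lambda l,z:onplane(c,(np.array(l,float)+.5)/3.2-.5+[150,160],z)
a=f([[100,29],[685,26]],.012);b=f([[152,165],[409,162]],.026)
d=a[1]-a[0];yaw=np.arctan2(-d[0],d[1]);ux=np.array([np.cos(yaw),np.sin(yaw),0]);uy=np.array([-ux[1],ux[0],0]);O=a.mean(0)+.075*ux
print(yaw,O,'len',np.linalg.norm(d),'x',(b-O)@ux,'y',(b-O)@uy)
E
```

```text
0.11821336804699269 [ 0.51878479 -0.02584451  0.012     ] len 0.22638878020290965 x [-0.02433806 -0.02500809] y [-0.09314727  0.00563375]
```

```bash
python3 -c "
from station import *
print(finish_job())"
```

```text
the job is handed in; nothing more can be done
None
```

The panel is flush against the fence and clamped against the end stop. The job is handed in at about 11 s on the robot's clock, with the arm clear and touching nothing.

**What I did:** With the fingertips between the rails I pushed the panel about 25 mm to the fence, stopping at about 6 N while the clamp was still open. I then pushed the knob with closed fingers past the first click to the second stop, where it held against about 7 N in x.

**Last checks:**
- **Panel, wrist view:** its near edge lies at nest x of about -24.3 to -25.0 mm (target -25), square to the nest. Its centre is at y of about -43.8 mm (target -44). The right edge touches the stop and the pad touches the left edge.
- **Lever, two-camera view:** about 1.19 rad, against 1.2 for locked.
- **Disagreement:** a coarser two-camera reading of the panel's near corners was 2 to 4 mm off in x and y and 6 to 8 mm low. I put that down to picking the wrong edge in the picture. The wrist view measured the panel about 3 mm short, so its scale is a little small too.
- **Bystanders:** the screwdriver, syringe and block showed no visible change. I judged that by eye only.

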